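# Drop a worn bearing cup into the lidded scrap box

## Robot

A 6-joint arm with a two-finger parallel gripper is mounted at the origin on a cart in front of the work surface, level with it; the furniture and walls round the work are solid. World frame = base frame: x ahead of the robot, y to its left, z up, the work surface at z = 0. Lengths are in mm, angles in rad, forces in N, time in s.
With the tool pointing down it reaches from about 325 to 900 mm from the base axis. Payload 6.1 kg.
Tool frame: the origin (TCP) lies at the very end of the fingers, on their centre line; the grasp point (between the pads) lies arm.grip_depth behind it (arm.grip_depth is the distance from the TCP to the grasp point, in mm); z points along the fingers, y is the line along which they close (so a half turn about z gives the same grasp; the last joint's range is limited). The gripper opens to 87 mm and grips with 3 to 60 N. Pads are 19 mm wide; open, the fingers measure 117 mm over their backs; the gripper's body (75 mm by 190 mm) begins 51 mm behind the grasp point.
Start: joints at [-1.244, 0.22, 1.526, -0, 1.395, -0.126], TCP at [273.42, -562.011, 190.738] pointing down, gripper open.
Joint ranges: [-2.98, 2.98], [-0.91, 2.08], [0.09, 2.57], [-1.24, 4.39], [0.2, 2.65], [-2.68, 2.68]. Speed limits (rad/s): [2.57, 2.57, 3.01, 3.14, 3.14, 3.14].

## Interface

Orientations are given as a unit quaternion [w, x, y, z].
In Python, from station import arm gives the robot as it stands.
- The arm moves only by the tool step_arm, never from a script. Its argument "steps" is a list that holds one entry, the list of rows, each a list of 7 numbers: the shift along the tool's x, y, z each as a share of 400 mm, from -1 to 1, then the turn, a rotation vector about the tool's x, y, z each as a share of 1.5 rad, from -1 to 1, then the opening in per cent of the stroke, from 0 (shut) to 100 (fully open). In form: [[[dx, dy, dz, rx, ry, rz, fingers], ...]]. A call has 1 to 20 rows; each row shifts and turns the commanded pose from where the row before left it, along the tool's axes as they then stand; what a row does not reach is not made up. A row lasts 1/10 s, in which the tool goes at most 50 mm and 8.59 degrees, less where a joint would pass 70% of its speed; a pose out of reach is approached as far as the arm can. A call with a number of a shift or a turn outside -1 to 1 is refused whole. A call with a gripper value outside its range is refused whole. The fingers move at their own pace and stop on an object; "grip_force" is the grip in N (left out, the last holds). Time passes only in rows, so rows that do not move let the fingers close. It gives the time, the measured TCP pose, the force, the opening and the grip force at its end, in the units of the state.
- arm.get_state(): the state, without advancing time (a new reading comes with each control period).
- arm.grab_frame(name): name is "scene" or "top" or "wrist"; returns a dict with "image" (420x560x3 uint8, red, green, blue), "intrinsics" (3x3 intrinsics, pixels), "extrinsics" (4x4, takes a point from camera to world coordinates). Camera axes: x right, y down, z forward; pixel columns grow to the right and rows downward; lengths in mm; the calibration is good to about 2 mm. A picture is of the moment at which its call begins. There is no depth.
- arm.close_job(): hands the job in; it is judged then, once.
The state is a dict: "time_s": time; "qpos": joint angles; "qd": joint speeds; "tau": joint torques, N m; "tcp_pos": TCP position; "orientation": TCP orientation; "contact_force": force on the tool from outside, world axes, zero at the start; "wrist_torque": the same for the moment, N m; "finger_gap": finger opening in mm; "grip_force": force on a finger pad.
Only numpy, scipy, OpenCV 4.12 (cv2) and the standard library are available. Lean on these libraries where they do the work, as an engineer would, in place of code of your own. Each camera call takes 0.05 s, during which the arm holds its last target. There are 200 camera calls.

## Task

Get rid of the worn bearing cup that stands on the front deck of the bench scrap box. Press the long lift lever on the box's right side all the way down until the heavy lid stays open on its catch and let the lever go, push the cup along the deck with the fingertips so that it drops into the box, then press down the catch pad on the left side so that the lid falls fully shut. Only press and push: do not pick the cup up, do not touch the lid itself, and leave the spoke key on the deck and the tools around the box where they lie.

Things in the scene. Friction and masses are not known exactly. Their poses are not given: they have to be found in the camera images.
- scrap_box: Grey sheet-steel box fixed on the bench, 239 mm long (x), 170 wide (y). Origin on the bench under its middle; x to the back (away from the robot at yaw 0), y left, z up. Flat deck, top at z = 100 mm, from x = -117 (front edge, rolled up 3 mm) to 3 mm; side flanges 12 mm high at y = +-84. Lid hinge along y at x = 108, z = 104. Inner floor at z = 10 mm.
- mouth_edge (a point): Middle of the deck's rear edge, at deck height, where the mouth under the lid begins. The mouth runs 99 mm back from here and 70 mm to each side; a thing pushed over this edge falls into the box.
- lid_angle (a joint): Opening angle of the heavy lid (1.3 kg), rad: 0 shut, 1.31 resting on the catch, 1.47 stop. Open, it reaches 215 mm above the bench, over the rear of the box. Without catch or lever it sinks shut in about a second: its front edge then comes forward to the mouth's front edge (3 mm past it), so keep the gripper in front of that.
- lid: The lid with its axle, crank and catch pin. Steel plate 105 x 158 x 8 mm. Origin on the hinge axis, mid width; at angle 0 its axes are those of the box and the plate lies at x = -111 to -6 mm.
- lift_lever_angle (a joint): Lift lever on the box's right side, rad: 0 at rest (long end up), grows as the long end is pressed down, stop at 0.735. The lid follows: 0.3 rad at lever 0.3, 0.7 at 0.45, 1.27 at 0.63, past its catch from about 0.67. A spring brings the lever back to 0 when let go. The pad takes up to about 15 N on the way.
- lift_lever: The lift lever: a steel bar with a rubber pad at its long front end. Origin on its pivot, on the right side of the box; fixed axis along the box's y.
- lever_pad (a point): Middle of the top face of the lever's black rubber pad (56 mm along the lever, 30 wide, 12 thick). It moves on an arc of 180 mm radius about the pivot. At rest the pad's outer end is tilted up about 0.6 rad; fully pressed the pad is nearly level, about 75 mm above the bench.
- catch (a joint): Angle of the hold-open catch on the left side of the box, rad: 0 at rest, grows as its front pad is pressed down, stop at 0.18. It clicks in by itself when the lid is raised past 1.31 rad; from about 0.12 it lets the lid go.
- catch_pad (a point): Middle of the top face of the catch's rubber pad, 28 x 24 mm, 153 mm above the bench, at the front end of a bar along the left side of the box. It goes straight down 15 mm to the stop and takes 2 to 8 N.
- cup_mid (a point): Centre (half-way up) of the worn bearing cup, a black toothed ring 47 mm in diameter and 24 mm high, 0.05 to 0.1 kg, standing on the deck.
- spoke_key: Round red spoke key, 34 x 43 x 9 mm, lying on the left part of the deck; to be left there. Origin: centre of its underside.
- hex_key: T-handled hex key with a yellow grip, 136 x 76 x 19 mm, lying in front of the box; leave alone. Origin: centre of underside.
- torque_wrench: Torque wrench, 228 mm, lying left of the box; leave alone. Origin: centre of underside.
- tyre_lever: Plastic tyre lever, 114 mm, lying right of the box; leave alone. Origin: centre of underside.
Not all that is in view belongs to the job. What is meant by the part that bears cup_mid is not red, and is the smaller of those in its own colour.

How it is judged:
By the outcome, as a careful person would: the job done as asked, in the order asked, and still so for the second after the job is handed in, with the robot touching nothing.
It also fails if it takes over 56 s, if anything falls off the work surface, if the arm or the gripper's body presses on something with over 40 N, if the wrist force passes 120 N, or if a joint passes its speed limit or range.

## Working session

There is one attempt and no reset: what is moved stays moved. The work goes in short steps, Python scripts to look and compute and a tool call to move; the robot and the scene stay as the last step left them, time stands still between calls to the robot, and variables do not carry over. Pictures are saved under pics/ and viewed, at most 10 in all, crops included, and the job is handed in when it is done.

Besides the shell and the picture viewer there is one more tool, called after ">>>" by a JSON object that holds its "name" and its "arguments". step_arm: Moves the arm, as the interface text tells. Shift numbers are shares of 400 mm and turn numbers shares of 1.5 rad, none past 1 either way. Its arguments: {"type":"object","properties":{"steps":{"type":"array","items":{"type":"array","items":{"type":"array","items":{"type":"number"}}}},"grip_force":{"type":"number"}},"required":["steps"]}

```bash
mkdir -p pics; ls; python3 - <<'E'
from station import arm
import cv2, numpy as np
for n in ("scene","top"):
    f=arm.grab_frame(n); cv2.imwrite(f"pics/{n}0.png",cv2.resize(f["image"][:,:,::-1],None,fx=1.4,fy=1.4,interpolation=cv2.INTER_CUBIC))
    np.savez(f"{n}0.npz",**f); print(n,f["intrinsics"].round(1).tolist(),f["extrinsics"].round(3).tolist())
s=arm.get_state(); print(s, arm.grip_depth)
E
```

```text
pics
scene [[422.6, 0.0, 279.4], [0.0, 422.6, 205.7], [0.0, 0.0, 1.0]] [[-0.404, -0.579, 0.709, -23.564], [-0.915, 0.241, -0.324, 324.355], [0.017, -0.779, -0.627, 709.06], [0.0, 0.0, 0.0, 1.0]]
top [[455.2, 0.0, 282.3], [0.0, 455.2, 199.3], [0.0, 0.0, 1.0]] [[0.022, -0.994, 0.11, 485.199], [-1.0, -0.023, -0.003, 13.154], [0.005, -0.11, -0.994, 1141.921], [0.0, 0.0, 0.0, 1.0]]
{'time_s': 0.1, 'qpos': array([-1.24412538e+00,  2.21134765e-01,  1.52749187e+00,  1.27283796e-05,
        1.39469533e+00, -1.26124058e-01]), 'qd': array([ 1.31938514e-03, -1.28492470e-03,  3.66348115e-04,  3.55256818e-05,
       -7.71036426e-04,  1.30661075e-03]), 'tau': array([ 4.82050673e-04, -4.95944059e+01, -3.88520265e+01,  7.02208816e-02,
        5.15189278e-02, -5.34536196e-05]), 'tcp_pos': array([ 273.21612825, -561.44354491,  189.75699341]), 'orientation': array([-8.60940612e-04,  9.74481251e-01,  2.24467243e-01, -8.03235635e-05]), 'contact_force': array([0.61483128, 0.88293682, 0.37555527]), 'wrist_torque': array([-0.00375753, -0.00126459,  0.01333623]), 'grip_force': 0.0, 'finger_gap': 87.41482385744978} 18.700000000000003
```

View pics/scene0.png

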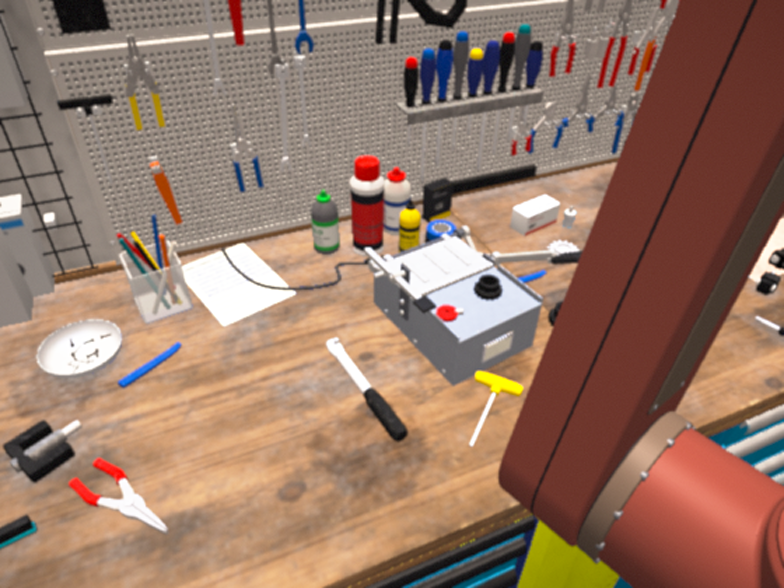

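View pics/top0.png

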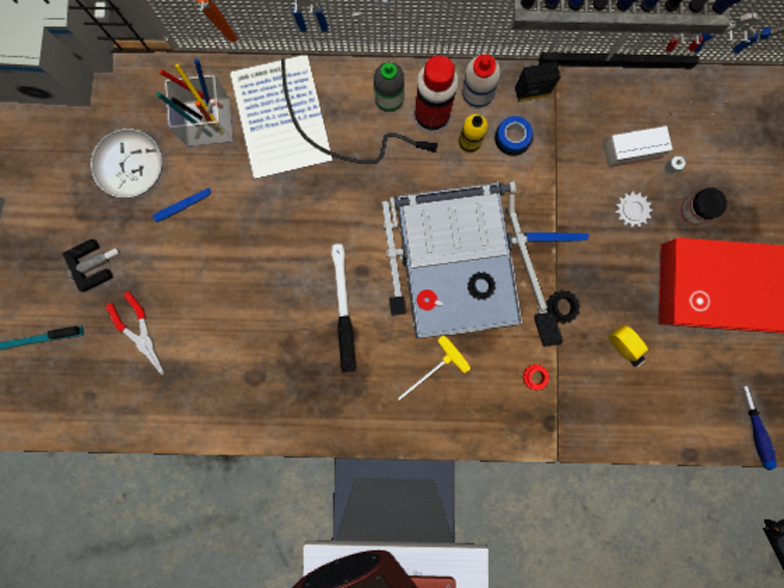

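The top view shows the box with the deck at about (465,297). The cup is at (482,285), the spoke key at (428,300), the lever pad at (548,329) and the catch pad at (397,305). A bigger black ring lies on the bench at (564,306), outside the job. Next I'll take an enlarged crop.

```bash
python3 - <<'E'
import cv2, numpy as np
f=np.load("top0.npz"); im=f["image"][:,:,::-1]
c=im[120:255,265:425]; cv2.imwrite("pics/crop0.png",cv2.resize(c,None,fx=4.4,fy=4.4,interpolation=cv2.INTER_CUBIC))
E
cat > h.py <<'E'
import numpy as np
def ray(f,u,v):
    d=f["extrinsics"][:3,:3]@np.linalg.inv(f["intrinsics"])@[u,v,1]; return f["extrinsics"][:3,3],d
def at_z(f,u,v,z):
    o,d=ray(f,u,v); return o+d*(z-o[2])/d[2]
def proj(f,p):
    E=f["extrinsics"]; q=f["intrinsics"]@(E[:3,:3].T@(np.array(p)-E[:3,3])); return q[:2]/q[2]
E
```

```text
(no output)
```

View pics/crop0.png

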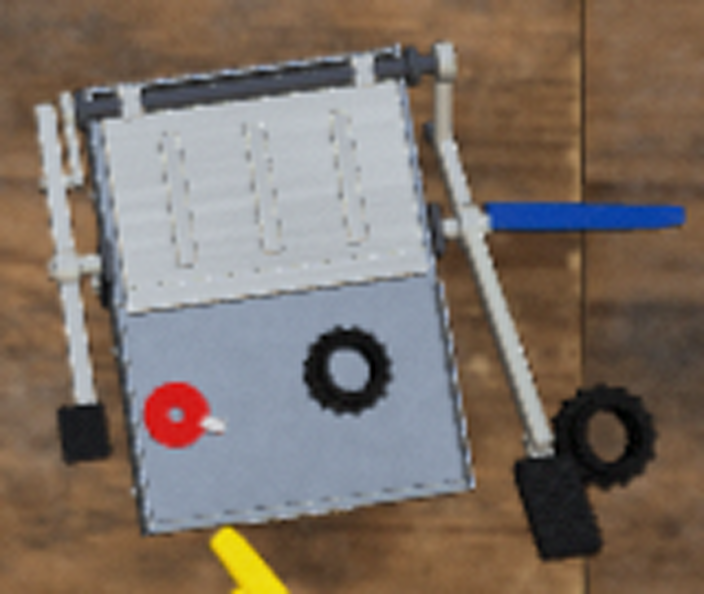

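```bash
cat >> h.py <<'E'
def crop(cx,cy): return 265+cx/4.4-.4,120+cy/4.4-.4
E
python3 - <<'E'
import numpy as np; from h import *
f=np.load("top0.npz")
P=lambda cx,cy,z: at_z(f,*crop(cx,cy),z)
fl=P(147,533,103);fr=P(473,488,103);print("front",fl,fr,np.linalg.norm(fl-fr))
ll=P(130,312,108);lr=P(437,272,108);print("lid front",ll,lr,np.linalg.norm(ll-lr))
y=(fl-fr)[:2];y/=np.linalg.norm(y);yaw=np.arctan2(-y[0],y[1]);x=np.array([y[1],-y[0]])
print("yaw",yaw, "depth front->lid",(((ll+lr)-(fl+fr))[:2]/2)@x)
o=(fl+fr)[:2]/2+117*x;print("origin",o)
R=np.stack([x,y])
for n,a in dict(cup=(348,370,124),key=(177,414,109),catch=(83,433,153),padL=(557,507,195),pad2=(557,507,170),pivot=(475,222,90),tip=(685,215,10),hb=(228,530,19)).items():
    p=P(*a);print(n,p.round(1),(R@(p[:2]-o)).round(1))
# hinge rod right end
E
```

```text
front [506.44944564 -27.41115817 103.        ] [ 533.44522397 -195.98081031  103.        ] 170.71760211357085
lid front [620.71353292 -16.26494986 108.        ] [ 645.42280049 -176.11749479  108.        ] 161.7509938912962
yaw 0.15879774661139273 depth front->lid 114.14934463776993
origin [635.47525376 -93.19463449]
cup [ 591.3 -127.8  124. ] [-49.1 -27.2]
key [568.  -41.6 109. ] [-58.5  61.7]
catch [554.    7.1 153. ] [-64.6 111.9]
padL [ 521.1 -217.2  195. ] [-132.5 -104.3]
pad2 [ 522.  -223.2  170. ] [-132.6 -110.5]
pivot [ 675.6 -199.6   90. ] [  22.8 -111.4]
tip [ 696.9 -336.4   10. ] [  22.2 -249.8]
hb [510.8 -75.9  19. ] [-120.3   36.8]
```

>>> {"name": "step_arm", "arguments": {"steps": [[[0,0,-0.12,0,0,0.098,0],[0,0,-0.12,0,0,0.098,0],[0.076,-0.075,0,0,0,0,0],[0.076,-0.075,0,0,0,0,0],[0.076,-0.075,0,0,0,0,0],[0.076,-0.075,0,0,0,0,0],[0.076,-0.075,0,0,0,0,0],[0.076,-0.075,0,0,0,0,0],[0.076,-0.075,0,0,0,0,0],[0.076,-0.075,0,0,0,0,0],[0.076,-0.075,0,0,0,0,0],[0.076,-0.075,0,0,0,0,0],[0,0,0,0,0,0,0]]]}}

```text
time_s: 1.4
tcp_pos: [528.2, -213.2, 286.2]
orientation: [-0.001, 0.997, 0.082, 0.0]
contact_force: [0.3, -0.0, 0.5]
finger_gap: 1.1
grip_force: 0.0
```

```bash
cat >> h.py <<'E'
O=np.array([635.5,-93.2]); R=np.array([[.9874,.1581],[-.1581,.9874]])
def box(p): p=np.array(p); return np.r_[R@(p[:2]-O),p[2:]]
def world(b): b=np.array(b); return np.r_[R.T@b[:2]+O,b[2:]]
def st(arm):
    s=arm.get_state(); print(round(s["time_s"],2),"tcp",s["tcp_pos"].round(1),"box",box(s["tcp_pos"]).round(1),"q",s["orientation"].round(3),"F",s["contact_force"].round(1),"gap",round(s["finger_gap"],1))
E
python3 - <<'E'
from station import arm
from h import *
import cv2
st(arm)
ims=[]
for n in ("scene","wrist"):
    f=arm.grab_frame(n); np.savez(f"{n}1.npz",**f); ims.append(f["image"][:,:,::-1])
a=cv2.resize(ims[0][150:300,220:420],(800,600),interpolation=cv2.INTER_CUBIC)
cv2.imwrite("pics/s1.png",a)
cv2.imwrite("pics/w1.png",ims[1]); print(f["intrinsics"].round(1).tolist(),f["extrinsics"].round(3).tolist())
E
```

```text
1.4 tcp [ 528.2 -213.2  286.2] box [-124.9 -101.5  286.2] q [-0.001  0.997  0.082  0.   ] F [ 0.3 -0.   0.5] gap 1.1
[[362.5, 0.0, 287.9], [0.0, 362.5, 213.3], [0.0, 0.0, 1.0]] [[0.162, -0.952, -0.259, 596.889], [-0.987, -0.157, -0.041, -203.695], [-0.002, 0.263, -0.965, 480.091], [0.0, 0.0, 0.0, 1.0]]
```

View pics/s1.png

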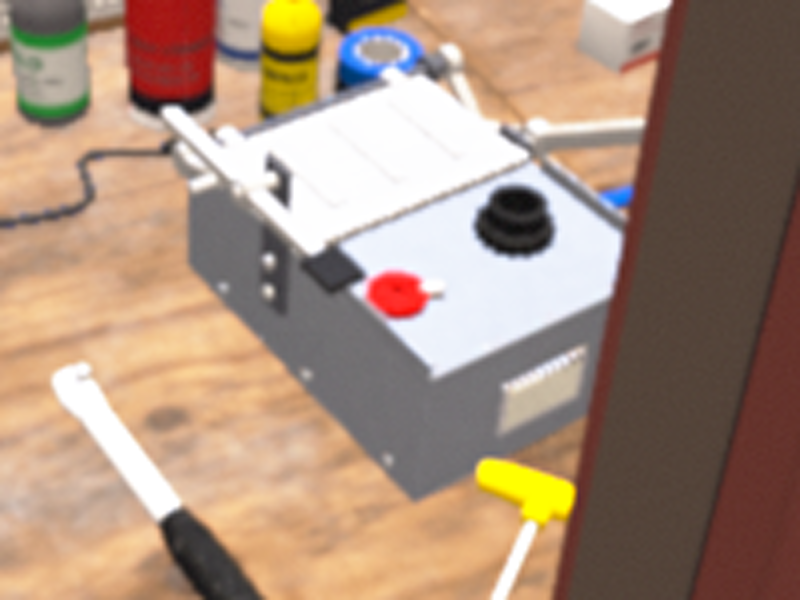

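View pics/w1.png

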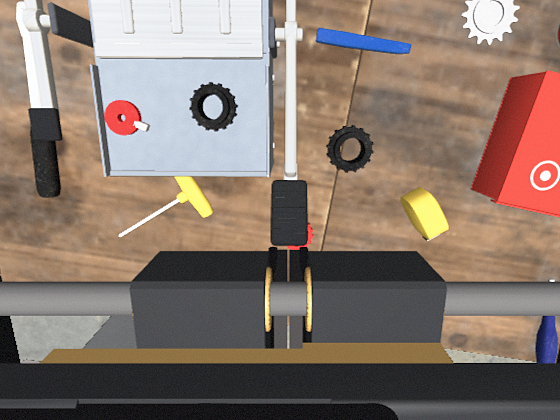

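```bash
python3 - <<'E'
from h import *
t=np.load("top0.npz");w=np.load("wrist1.npz");s=np.load("scene1.npz")
def tri(a,b):
    A=[];y=[]
    for f,u,v in (a,b):
        o,d=ray(f,u,v);d/=np.linalg.norm(d);M=np.eye(3)-np.outer(d,d);A.append(M);y.append(M@o)
    p=np.linalg.lstsq(np.vstack(A),np.hstack(y),rcond=None)[0];return p.round(1),box(p).round(1)
print("pad",tri((t,*crop(557,507)),(w,289,208)))
print("catch",tri((t,*crop(83,433)),(s,303,217)))
print("cup w",box(at_z(w,213,105,124)),"key",box(at_z(w,122,117,109)))
print("cup s",box(at_z(s,220+516/4,150+200/4,124)))
print("deck corners w",box(at_z(w,105,176,103)),box(at_z(w,271,176,103)))
print("catch proj wrist",proj(w,world([-65,112,153])))
E
```

```text
pad (array([ 522.2, -217.6,  188.2]), array([-131.6, -104.9,  188.2]))
catch (array([553.9,   7. , 152.2]), array([-64.7, 111.8, 152.2]))
cup w [-47.17914552 -31.89852963 124.        ] key [-58.61079294  61.78506945 109.        ]
cup s [-44.83362257 -31.60118339 124.        ]
deck corners w [-118.61810147   89.23534545  103.        ] [-117.80014942  -84.99630972  103.        ]
catch proj wrist [ 43.42721329 124.58489352]
```

The wrist view shows the lever pad just ahead of the fingers at (289,208), the cup at (213,106) and the catch pad at (43,125). These agree with my estimates. Next I'll go down to the lever.

>>> {"name": "step_arm", "arguments": {"steps": [[[-0.007,0.004,0.07,0,0,0,0],[-0.007,0.004,0.07,0,0,0,0],[-0.007,0.003,0.07,0,0,0,0],[-0.005,0,0.0125,0,0,0,0],[-0.01,0,0.02,0,0,0,0],[-0.01,0,0.02,0,0,0,0]]]}}

```text
time_s: 2.1
tcp_pos: [508.9, -226.1, 182.8]
orientation: [0.001, 0.997, 0.079, 0.001]
contact_force: [-0.7, 0.1, 0.5]
finger_gap: 0.3
grip_force: 0.0
```

```bash
python3 - <<'E'
from station import arm
from h import *
import cv2
f=arm.grab_frame("wrist"); np.savez("wrist2.npz",**f); st(arm)
t=arm.grab_frame("top")["image"][:,:,::-1]
cv2.imwrite("pics/w2.png",np.hstack([cv2.resize(f["image"][:,:,::-1][100:400,160:460],(400,400)),cv2.resize(t[140:260,330:450],(400,400),interpolation=cv2.INTER_CUBIC)]))
E
```

```text
2.15 tcp [ 507.8 -225.7  181.2] box [-147.  -110.6  181.2] q [ 0.     0.997  0.079 -0.   ] F [0.5 0.4 0.4] gap 0.3
```

View pics/w2.png

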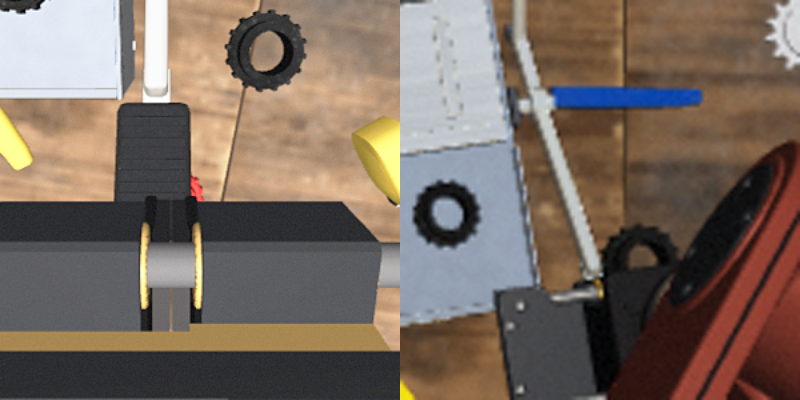

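```bash
python3 - <<'E'
from h import *
t=np.load("top0.npz");a=np.load("wrist1.npz");b=np.load("wrist2.npz")
def tri(*L):
    A=[];y=[]
    for f,u,v in L:
        o,d=ray(f,u,v);d/=np.linalg.norm(d);M=np.eye(3)-np.outer(d,d);A.append(M);y.append(M@o)
    p=np.linalg.lstsq(np.vstack(A),np.hstack(y),rcond=None)[0];return box(p).round(1)
print("cam2",box(b["extrinsics"][:3,3]))
# rear edge mid
r1=(a,290,181); r2=(b,160+154*.75,100+103*.75); rt=(t,*crop(543,459))
print("rear",tri(r1,r2),tri(r1,rt),tri(r2,rt))
f1=(a,289.5,244);ft=(t,*crop(572,555))
print("front",tri(f1,ft))
print("tcp proj in w2",proj(b,world([-147,-110.6,181.2])),"pad z=190 y-105 proj",proj(b,world([-132,-105,190])), proj(b,world([-152,-105,200])))
E
```

```text
cam2 [ -75.61619977 -110.65437329  376.96873934]
rear [-105.4 -104.6  199.5] [-108.9 -104.6  181.9] [-108.5 -104.4  181.4]
front [-155.4 -104.4  207.3]
tcp proj in w2 [287.53559088 244.6424237 ] pad z=190 y-105 proj [277.10755215 224.00404961] [276.90624937 265.89938974]
```

The right half is the top view: the lever still reaches the gripper at about (600,285). In the left half (wrist view) the tips lie over the pad's front half at (171,197), about 6 mm to its right. I'll shift left, press a little and check the force.

>>> {"name": "step_arm", "arguments": {"steps": [[[0,-0.015,0,0,0,0,0],[0,0,0.0175,0,0,0,0],[0,0,0.0175,0,0,0,0],[0,0,0.0175,0,0,0,0]]]}}

```text
time_s: 2.6
tcp_pos: [509.2, -219.6, 162.5]
orientation: [0.001, 0.997, 0.08, 0.002]
contact_force: [-0.1, 0.5, 8.9]
finger_gap: 0.5
grip_force: 3.8
```

```bash
python3 - <<'E'
from station import arm
from h import *
import cv2
f=arm.grab_frame("wrist"); np.savez("wrist3.npz",**f); st(arm)
cv2.imwrite("pics/w3.png",f["image"][:,:,::-1])
E
```

```text
2.65 tcp [ 508.7 -219.5  161. ] box [-145.2 -104.6  161. ] q [0.001 0.997 0.08  0.001] F [ 1.  -0.6  1.9] gap 0.3
```

View pics/w3.png

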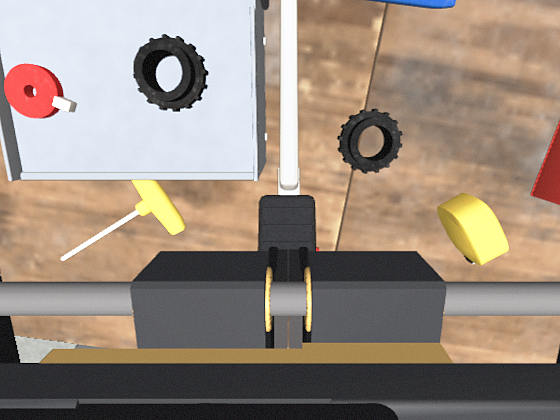

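The fingertips press the middle of the pad at (289,250), and its rear edge has moved down to row 196. I'll keep pressing.

>>> {"name": "step_arm", "arguments": {"steps": [[[-0.01,0,0.02,0,0,0,0],[-0.008,0,0.02,0,0,0,0],[-0.006,0,0.02,0,0,0,0],[-0.004,0,0.02,0,0,0,0],[-0.002,0,0.02,0,0,0,0],[0,0,0.02,0,0,0,0],[0,0,0.02,0,0,0,0],[0,0,0.02,0,0,0,0],[0,0,0.015,0,0,0,0]]]}}

```text
time_s: 3.55
tcp_pos: [496.4, -222.6, 93.0]
orientation: [0.002, 0.997, 0.08, 0.0]
contact_force: [-7.5, -1.6, 16.3]
finger_gap: 0.6
grip_force: 7.0
```

>>> {"name": "step_arm", "arguments": {"steps": [[[0,0,0.015,0,0,0,0],[0,0,0.01,0,0,0,0],[0,0,0,0,0,0,0]]]}}

```text
time_s: 3.85
tcp_pos: [496.1, -222.5, 82.1]
orientation: [0.002, 0.997, 0.08, 0.0]
contact_force: [-4.1, -2.8, 9.3]
finger_gap: 0.5
grip_force: 4.5
```

>>> {"name": "step_arm", "arguments": {"steps": [[[0,0,0.01,0,0,0,0],[0,0,0.01,0,0,0,0],[0,0,0,0,0,0,0]]]}}

```text
time_s: 4.15
tcp_pos: [496.0, -222.3, 73.8]
orientation: [0.001, 0.997, 0.08, 0.0]
contact_force: [-2.4, -2.3, 8.3]
finger_gap: 0.1
grip_force: 3.3
```

>>> {"name": "step_arm", "arguments": {"steps": [[[0,0,0.008,0,0,0,0],[0,0,0,0,0,0,0],[0,0,0,0,0,0,0]]]}}

```text
time_s: 4.45
tcp_pos: [496.2, -222.2, 70.7]
orientation: [0.001, 0.997, 0.08, 0.0]
contact_force: [-3.6, -2.7, 7.3]
finger_gap: 0.5
grip_force: 3.5
```

```bash
python3 - <<'E'
from station import arm
from h import *
import cv2
f=arm.grab_frame("scene"); st(arm)
g=arm.grab_frame("wrist")
cv2.imwrite("pics/s4.png",np.hstack([cv2.resize(f["image"][:,:,::-1][140:290,220:420],(400,300),interpolation=cv2.INTER_CUBIC),cv2.resize(g["image"][:,:,::-1],(400,300))]))
E
```

```text
4.5 tcp [ 496.2 -222.3   70.7] box [-158.  -105.4   70.7] q [0.001 0.997 0.08  0.   ] F [-4.  -2.9  7.2] gap 0.6
```

View pics/s4.png

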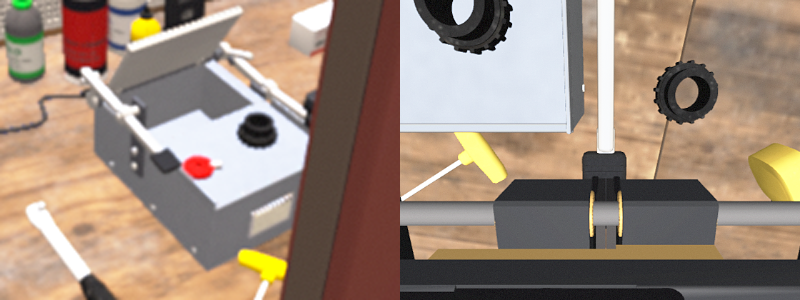

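The lid now stands up at about (185,45) in the left half. I'll press on to the stop.

>>> {"name": "step_arm", "arguments": {"steps": [[[0,0,0.01,0,0,0,0],[0,0,0.005,0,0,0,0],[0,0,0,0,0,0,0]]]}}

```text
time_s: 4.85
tcp_pos: [496.3, -222.1, 64.4]
orientation: [0.001, 0.997, 0.08, 0.0]
contact_force: [-2.0, -3.3, 5.4]
finger_gap: 0.2
grip_force: 2.6
```

>>> {"name": "step_arm", "arguments": {"steps": [[[0,0,0.01,0,0,0,0],[0,0,0.005,0,0,0,0],[0,0,0,0,0,0,0]]]}}

```text
time_s: 5.15
tcp_pos: [496.6, -221.9, 58.2]
orientation: [0.001, 0.997, 0.08, 0.001]
contact_force: [-0.6, -1.3, 3.3]
finger_gap: 0.5
grip_force: 1.8
```

```bash
python3 - <<'E'
from station import arm
from h import *
import cv2
f=arm.grab_frame("scene"); st(arm)
cv2.imwrite("pics/s5.png",cv2.resize(f["image"][:,:,::-1][130:250,220:380],(800,600),interpolation=cv2.INTER_CUBIC))
E
```

```text
5.2 tcp [ 496.6 -221.8   58.2] box [-157.5 -105.    58.2] q [0.001 0.997 0.079 0.001] F [-1.3 -1.9  3.8] gap 0.5
```

>>> {"name": "step_arm", "arguments": {"steps": [[[0,0,0.01,0,0,0,0],[0,0,0.005,0,0,0,0],[0,0,0,0,0,0,0]]]}}

```text
time_s: 5.5
tcp_pos: [496.7, -221.3, 51.8]
orientation: [0.0, 0.997, 0.079, 0.001]
contact_force: [0.5, -2.4, 3.6]
finger_gap: 0.8
grip_force: 1.6
```

View pics/s5.png

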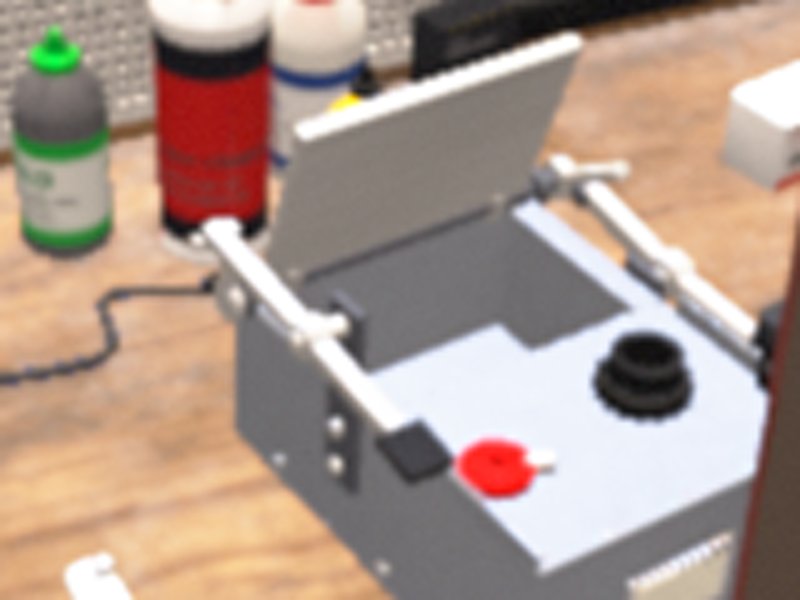

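The lid at (430,170) is close to fully open, and the catch bar is on the left at (300,320). I'll go on to the stop.

>>> {"name": "step_arm", "arguments": {"steps": [[[0,0,0.01,0,0,0,0],[0,0,0.005,0,0,0,0],[0,0,0,0,0,0,0]]]}}

```text
time_s: 5.8
tcp_pos: [495.9, -220.6, 45.2]
orientation: [-0.0, 0.997, 0.079, -0.0]
contact_force: [1.3, -0.0, 2.7]
finger_gap: 0.5
grip_force: 1.2
```

```bash
python3 - <<'E'
from station import arm
from h import *
import cv2
f=arm.grab_frame("scene"); st(arm)
g=arm.grab_frame("wrist"); np.savez("wrist6.npz",**g)
cv2.imwrite("pics/s6.png",np.hstack([cv2.resize(f["image"][:,:,::-1][130:250,220:340],(400,400),interpolation=cv2.INTER_CUBIC),cv2.resize(g["image"][:,:,::-1][130:330,190:390],(400,400))]))
print(proj(g,arm.get_state()["tcp_pos"]))
E
```

```text
5.85 tcp [ 495.7 -220.5   45.2] box [-158.2 -103.6   45.2] q [-0.     0.997  0.079 -0.   ] F [ 1.2 -0.9  1.9] gap 0.4
[288.67351006 244.04596151]
```

View pics/s6.png

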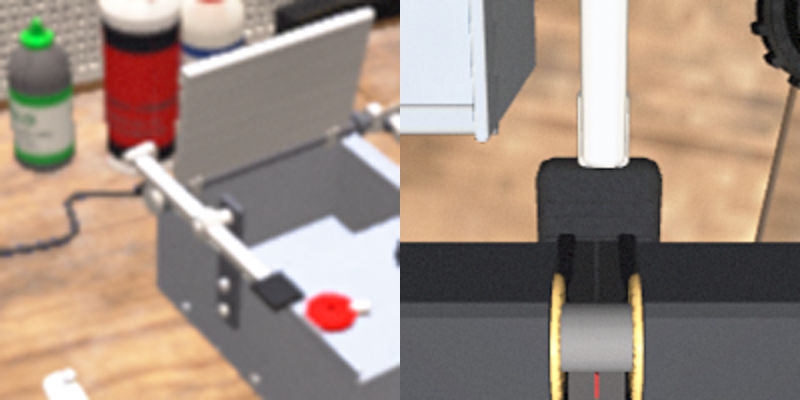

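The lid at (275,110) is almost upright and the pad is level under the tips. I have used all 10 picture views, so from here I'll work from numbers only. First, the lid angle from its corners.

```bash
python3 - <<'E'
from h import *
f=np.load("scene1.npz")
for th in (1.1,1.2,1.3,1.4,1.47): print(th,[proj(f,world([108-111*np.cos(th),y,104+111*np.sin(th)])).round(1) for y in (79,-79)])
print("seen s5 (279.4,156)(335.6,138); s6 (274.9,152.5)(331.6,133)")
E
```

```text
1.1 [array([283.9, 163.3]), array([340.2, 144. ])]
1.2 [array([281.4, 159.4]), array([337.6, 140.5])]
1.3 [array([278.9, 155.9]), array([335. , 137.2])]
1.4 [array([276.2, 152.7]), array([332.2, 134.4])]
1.47 [array([274.4, 150.7]), array([330.2, 132.6])]
seen s5 (279.4,156)(335.6,138); s6 (274.9,152.5)(331.6,133)
```

>>> {"name": "step_arm", "arguments": {"steps": [[[0,0,0.01,0,0,0,0],[0,0,0,0,0,0,0]]]}}

```text
time_s: 6.1
tcp_pos: [496.0, -220.6, 41.2]
orientation: [-0.0, 0.997, 0.079, 0.0]
contact_force: [2.5, 1.6, 3.7]
finger_gap: 0.4
grip_force: 1.7
```

>>> {"name": "step_arm", "arguments": {"steps": [[[0,0,0.01,0,0,0,0],[0,0,0,0,0,0,0]]]}}

```text
time_s: 6.3
tcp_pos: [496.4, -220.6, 39.2]
orientation: [-0.0, 0.997, 0.079, 0.0]
contact_force: [-3.5, 5.3, 17.1]
finger_gap: 0.4
grip_force: 8.7
```

The stop is reached (17 N) with the lid past its catch. I'll let the lever up gently.

>>> {"name": "step_arm", "arguments": {"steps": [[[0,0,-0.03,0,0,0,0],[0,0,-0.03,0,0,0,0],[0,0,-0.03,0,0,0,0],[0,0,-0.03,0,0,0,0],[0,0,-0.03,0,0,0,0],[0,0,-0.03,0,0,0,0],[0.005,0,-0.03,0,0,0,0],[0.005,0,-0.03,0,0,0,0],[0.005,0,-0.03,0,0,0,0],[0.005,0,-0.03,0,0,0,0],[0,0,-0.06,0,0,0,0],[0,0,-0.1,0,0,0,0],[0,0,-0.1,0,0,0,0],[0,0,0,0,0,0,0]]]}}

```text
time_s: 7.7
tcp_pos: [506.6, -221.4, 269.1]
orientation: [0.003, 0.997, 0.079, 0.004]
contact_force: [0.5, 0.7, 0.8]
finger_gap: 0.6
grip_force: 0.0
```

```bash
python3 - <<'E'
from station import arm
from h import *
import cv2
f=arm.grab_frame("scene"); st(arm); print(arm.get_state()["qpos"].round(2))
w=arm.grab_frame("wrist")
np.savez("scene7.npz",**f);np.savez("wrist7.npz",**w)
# lid edges: bright/dark test by comparing gradients along predicted top edge
g=cv2.cvtColor(f["image"],cv2.COLOR_RGB2GRAY).astype(float)
gy=np.abs(cv2.Sobel(g,cv2.CV_64F,0,1))
for th in np.arange(1.2,1.48,.03):
    P=np.array([proj(f,world([108-111*np.cos(th),y,104+111*np.sin(th)])) for y in np.linspace(-65,65,30)],np.float32)
    print(round(th,2),cv2.remap(gy.astype(np.float32),P[None,:,0],P[None,:,1],1).mean().round(0))
# cup: dark blob on the deck in wrist view
h=cv2.cvtColor(w["image"],cv2.COLOR_RGB2GRAY)
n,l,s,c=cv2.connectedComponentsWithStats((h<60).astype(np.uint8))
for i in range(1,n):
    if 200<s[i,4]<9000: print(s[i],c[i].round(1),box(at_z(w,*c[i],120)).round(1))
E
```

```text
7.75 tcp [ 505.5 -220.7  265.7] box [-148.5 -105.3  265.7] q [0.002 0.997 0.079 0.003] F [ 0.7 -0.3 -0.2] gap 0.1
[-0.55 -0.    1.63 -0.    1.51  0.86]
1.2 10.0
1.23 48.0
1.26 316.0
1.29 365.0
1.32 103.0
1.35 277.0
1.38 585.0
1.41 383.0
1.44 120.0
1.47 121.0
[ 35   0  39  18 304] [59.6  6. ] [ 11.2  86.5 120. ]
[ 179   56   51   53 1236] [204.7  80.8] [-48.  -31.9 120. ]
[   2   81   43  105 1785] [ 28.9 142.2] [-101.4  132.9  120. ]
[ 326  108   49   50 1081] [348.9 133. ] [ -93.1 -161.4  120. ]
[266 157  42  74 629] [286.3 190.8] [-147.  -103.9  120. ]
[ 134  247  153   74 4187] [216.5 266.1] [-224.4  -33.4  120. ]
[ 289  247  155   36 4127] [359.9 265.9] [-224.3 -178.2  120. ]
```

>>> {"name": "step_arm", "arguments": {"steps": [[[0.06,-0.0925,0,0,0,0,0],[0.06,-0.0925,0,0,0,0,0],[0,0,0,0,0,-0.0952,0],[0,0,0,0,0,-0.0952,0],[0,0,0,0,0,-0.0952,0],[0,0,0,0,0,-0.0952,0],[0,0,0,0,0,-0.0952,0],[0,0,0,0,0,-0.0952,0],[0,0,0,0,0,-0.0952,0],[0,0,0,0,0,-0.0952,0],[0,0,0,0,0,-0.0952,0],[0,0,0,0,0,-0.0952,0],[0,0,0,0,0,-0.0952,0],[0,0,0,-0.1,0,0,0],[0,0,0,0,0,0,0],[0,0,0,0,0,0,0]]]}}

```text
time_s: 9.4
tcp_pos: [538.0, -138.9, 260.2]
orientation: [0.047, 0.648, 0.758, 0.056]
contact_force: [0.8, 0.4, 0.5]
finger_gap: 0.3
grip_force: 0.0
```

```bash
cat >> h.py <<'E'
from scipy.spatial.transform import Rotation
def axes(arm):
    s=arm.get_state(); M=Rotation.from_quat(s["orientation"],scalar_first=True).as_matrix(); B=np.eye(3);B[:2,:2]=R; return B@M
def go(arm,b):
    "share of 400 mm in tool axes to reach box point b"
    s=arm.get_state(); M=axes(arm); d=np.array(b)-box(s["tcp_pos"]); print("to",b,"share",(M.T@d/400).round(4))
E
python3 - <<'E'
from station import arm
from h import *
st(arm); print(axes(arm).round(3)); go(arm,[-100,-31,130])
E
```

```text
9.4 tcp [ 538.  -138.9  260.2] box [-103.5  -29.8  260.2] q [0.047 0.648 0.758 0.056] F [0.8 0.4 0.5] gap 0.3
[[ 0.001  0.989  0.146]
 [ 1.    -0.002  0.001]
 [ 0.001  0.146 -0.989]]
to [-100, -31, 130] share [-0.0035 -0.039   0.3232]
```

>>> {"name": "step_arm", "arguments": {"steps": [[[-0.001,-0.01,0.08,0,0,0,0],[-0.001,-0.01,0.08,0,0,0,0],[-0.001,-0.01,0.08,0,0,0,0],[0,-0.01,0.08,0,0,0,0],[0,0,0,0,0,0,0]]]}}

```text
time_s: 9.9
tcp_pos: [540.5, -138.3, 128.0]
orientation: [0.044, 0.647, 0.759, 0.055]
contact_force: [-0.3, -0.4, -0.2]
finger_gap: 0.7
grip_force: 0.0
```

>>> {"name": "step_arm", "arguments": {"steps": [[[0,-0.0035,0.025,0,0,0,0],[0,0,0.01,0,0,0,0],[0,0,0,0,0,0,0]]]}}

```text
time_s: 10.2
tcp_pos: [544.5, -139.9, 119.6]
orientation: [0.049, 0.647, 0.759, 0.057]
contact_force: [-0.6, -0.7, 0.1]
finger_gap: 0.6
grip_force: 0.0
```

```bash
python3 - <<'E'
from station import arm
from h import *
import cv2
st(arm)
w=arm.grab_frame("wrist"); print(box(w["extrinsics"][:3,3]).round(0), "tip px",proj(w,arm.get_state()["tcp_pos"]).round(0))
h=cv2.cvtColor(w["image"],cv2.COLOR_RGB2GRAY)
n,l,s,c=cv2.connectedComponentsWithStats((h<60).astype(np.uint8))
for i in range(1,n):
    if s[i,4]>150: print(s[i],c[i].round(0),box(at_z(w,*c[i],122)).round(0))
E
```

```text
10.2 tcp [ 544.5 -139.9  119.6] box [-97.2 -31.7 119.6] q [0.049 0.647 0.759 0.057] F [-0.6 -0.7  0.1] gap 0.6
[-127.   40.  311.] tip px [289. 246.]
[ 447    0  113   33 1771] [510.  17.] [ 18.  89. 122.]
[  129   192   431   131 11887] [311. 256.] [-85. -38. 122.]
[  0 276 132   8 223] [ 64. 282.] [-217.  -44.  122.]
[    0   316   560    86 21239] [275. 380.] [-106. -119.  122.]
[265 316   9  33 173] [270. 337.] [-109.  -88.  122.]
[   0  400  398   20 6123] [205. 412.] [-150. -136.  122.]
```

>>> {"name": "step_arm", "arguments": {"steps": [[[0,-0.002,0.0125,0,0,0,0],[0,-0.002,0.0075,0,0,0,0],[0,0,0,0,0,0,0]]]}}

```text
time_s: 10.55
tcp_pos: [542.9, -139.5, 110.0]
orientation: [0.048, 0.647, 0.759, 0.057]
contact_force: [-0.2, 0.2, -0.0]
finger_gap: 0.2
grip_force: 0.0
```

```bash
python3 - <<'E'
from station import arm
from h import *
st(arm); go(arm,[-85,-31,108])
E
```

```text
10.55 tcp [ 542.9 -139.5  110. ] box [-98.8 -31.1 110. ] q [0.048 0.647 0.759 0.057] F [-0.2  0.2 -0. ] gap 0.2
to [-85, -31, 108] share [0.0002 0.0334 0.01  ]
```

>>> {"name": "step_arm", "arguments": {"steps": [[[0,-0.001,0.01,0,0,0,0],[0,-0.001,0.005,0,0,0,0],[0,0,0,0,0,0,0]]]}}

```text
time_s: 10.85
tcp_pos: [543.0, -139.5, 103.8]
orientation: [0.048, 0.647, 0.759, 0.057]
contact_force: [-0.3, 0.4, -0.3]
finger_gap: 0.3
grip_force: 0.0
```

>>> {"name": "step_arm", "arguments": {"steps": [[[0,-0.001,0.007,0,0,0,0],[0,0,0.004,0,0,0,0],[0,0,0,0,0,0,0]]]}}

```text
time_s: 11.15
tcp_pos: [543.4, -139.5, 99.5]
orientation: [0.048, 0.647, 0.759, 0.057]
contact_force: [-1.0, -0.2, -0.2]
finger_gap: 0.5
grip_force: 0.0
```

>>> {"name": "step_arm", "arguments": {"steps": [[[0,-0.001,0.01,0,0,0,0],[0,-0.001,0.005,0,0,0,0],[0,0,0,0,0,0,0]]]}}

```text
time_s: 11.45
tcp_pos: [543.3, -139.4, 93.3]
orientation: [0.048, 0.647, 0.759, 0.057]
contact_force: [-0.5, 0.2, 0.3]
finger_gap: 0.4
grip_force: 0.0
```

>>> {"name": "step_arm", "arguments": {"steps": [[[0,-0.001,0.01,0,0,0,0],[0,0,0,0,0,0,0]]]}}

```text
time_s: 11.65
tcp_pos: [543.6, -139.3, 89.2]
orientation: [0.048, 0.647, 0.759, 0.057]
contact_force: [-0.7, 0.2, 0.5]
finger_gap: 0.3
grip_force: 0.0
```

>>> {"name": "step_arm", "arguments": {"steps": [[[0,-0.002,0.0125,0,0,0,0],[0,-0.001,0.0075,0,0,0,0],[0,0,0,0,0,0,0]]]}}

```text
time_s: 11.95
tcp_pos: [543.4, -139.3, 81.0]
orientation: [0.048, 0.647, 0.759, 0.057]
contact_force: [-0.1, 0.5, 0.5]
finger_gap: 0.2
grip_force: 0.0
```

>>> {"name": "step_arm", "arguments": {"steps": [[[0,-0.001,0.01,0,0,0,0],[0,0,0,0,0,0,0]]]}}

```text
time_s: 12.15
tcp_pos: [543.8, -139.3, 77.2]
orientation: [0.048, 0.647, 0.759, 0.057]
contact_force: [-0.6, -0.5, -0.2]
finger_gap: 0.4
grip_force: 0.0
```

>>> {"name": "step_arm", "arguments": {"steps": [[[0,-0.001,0.01,0,0,0,0],[0,0,0,0,0,0,0]]]}}

```text
time_s: 12.35
tcp_pos: [544.0, -139.3, 73.1]
orientation: [0.048, 0.647, 0.759, 0.057]
contact_force: [-0.0, 0.3, 0.8]
finger_gap: 0.2
grip_force: 0.0
```

>>> {"name": "step_arm", "arguments": {"steps": [[[0,-0.001,0.01,0,0,0,0],[0,0,0,0,0,0,0]]]}}

```text
time_s: 12.55
tcp_pos: [544.9, -139.6, 70.0]
orientation: [0.049, 0.647, 0.759, 0.057]
contact_force: [1.4, -1.1, 0.5]
finger_gap: 0.6
grip_force: 0.4
```

>>> {"name": "step_arm", "arguments": {"steps": [[[0,0.002,-0.014,0,0,0,0],[0,0.03,0.0045,0,0,0,0],[0,0.02,0.003,0,0,0,0],[0,0.02,0.003,0,0,0,0],[0,0,0,0,0,0,0]]]}}

```text
time_s: 13.05
tcp_pos: [573.6, -134.7, 75.4]
orientation: [0.049, 0.647, 0.759, 0.057]
contact_force: [-0.3, 0.5, 0.3]
finger_gap: 0.6
grip_force: 0.0
```

```bash
cat > blobs.py <<'E'
from station import arm
from h import *
import cv2
st(arm)
f=arm.grab_frame("scene")
h=cv2.cvtColor(f["image"],cv2.COLOR_RGB2GRAY)
for nm,m in (("dark",h<70),("red",(f["image"][...,0]>150)&(f["image"][...,1]<70))):
    m=m.astype(np.uint8); m[:140]=0;m[270:]=0;m[:,:250]=0;m[:,420:]=0
    n,l,s,c=cv2.connectedComponentsWithStats(m)
    for i in range(1,n):
        if s[i,4]>40: print(nm,s[i],c[i].round(1),box(at_z(f,*c[i],112)).round(0))
E
python3 blobs.py
```

```text
13.05 tcp [ 573.6 -134.7   75.4] box [-67.7 -31.2  75.4] q [0.049 0.647 0.759 0.057] F [-0.3  0.5  0.3] gap 0.6
dark [251 140  23  37 474] [263.  152.6] [246.  19. 112.]
dark [ 327  140   56  130 1781] [360.9 186.9] [  -9. -100.  112.]
dark [404 199  16  71 566] [414.3 245.1] [-219.  -59.  112.]
red [251 145  23  29 479] [262.4 157.8] [224.  34. 112.]
red [313 219  13  10  99] [318.8 223.5] [-63.  66. 112.]
```

>>> {"name": "step_arm", "arguments": {"steps": [[[0,0.0125,0.0019,0,0,0,0],[0,0.0125,0.0019,0,0,0,0],[0,0.0125,0.0019,0,0,0,0],[0,0.0125,0.0019,0,0,0,0],[0,0.0125,0.0019,0,0,0,0],[0,0.0125,0.0019,0,0,0,0],[0,0.0125,0.0019,0,0,0,0],[0,0.0125,0.0019,0,0,0,0],[0,0,0,0,0,0,0],[0,0,0,0,0,0,0]]]}}

```text
time_s: 14.1
tcp_pos: [612.5, -128.5, 75.4]
orientation: [0.049, 0.647, 0.759, 0.057]
contact_force: [1.0, 0.7, -1.3]
finger_gap: 0.4
grip_force: 0.0
```

```bash
python3 blobs.py; python3 - <<'E'
from station import arm
from h import *
import cv2
w=arm.grab_frame("wrist")
h=cv2.cvtColor(w["image"],cv2.COLOR_RGB2GRAY)
np.savez("wrist8.npz",**w)
t=cv2.resize(h[60:260:8,200:480:8],None,fx=1,fy=1)
print("\n".join("".join("%4d"%v for v in r) for r in t))
E
```

```text
14.1 tcp [ 612.5 -128.5   75.4] box [-28.3 -31.2  75.4] q [0.049 0.647 0.759 0.057] F [ 1.   0.7 -1.3] gap 0.4
dark [251 140  23  38 419] [263.3 151.9] [248.  17. 112.]
dark [ 316  140   56  130 1454] [353.5 177.2] [  31. -112.  112.]
dark [ 397  140   23  130 1658] [411.4 219.5] [-159. -114.  112.]
dark [331 170   8  11  41] [334.4 174.9] [ 64. -78. 112.]
dark [327 181  27  24 377] [340.2 193.8] [ -5. -41. 112.]
red [251 144  23  30 489] [262.4 157.9] [224.  34. 112.]
red [313 219  13  10  99] [318.8 223.5] [-63.  66. 112.]
 120 119 118 196 197 120 118 122 123 199 200 203 197 199 197 196 196 197 197 197 197 192 196 198 195 195 194 193 195 195 192 198 198 195 192
 118 120 116 105 110 120 122 123 122 198 197 198 201 203 196 194 198 194 200 198 194 198 192 197 198 198 191 191 195 193 191 195 192 191 193
 121 122 118 121 122 119 123 120 119 202 200 198 201 199 197 196 198 198 198 196 198 195 191 189 191 196 193 193 194 200 191 195 196 194 195
 120 116 115 116 117 121 120 118 201 198 199 200 200 201 195 195 196 198 199 198 199 192 195 198 199 197 194 195 196 200 196 196 196 194 198
 201 
[... 2255 characters left out ...]
 193 192 197 191 193 195 197 195 189 196 195 197 195 195 196 195  31   0   0   0   4 196 201 197 199 194 198 191 197 193 191 207  81  80
 191 198 197 198 193 193 195 197 197 194 197 194 199 196 199 114   0  43  35  42  52  26  44 162 195 196 199 192 192 190 194 192 139  76  79
 193 192 194 195 193 194 195 197 194 194 198 200 194 194 198  18  48  48   0   3  16  13  43  38 195 194 195 192 197 191 199 192  62  75  80
 193 195 196 197 198 194 197 198 192 198 197 195 194 196   8  68  44  10   9  12  45  45  44  28  17 192 195 194 195 192 194 196  75  75  80
  18  22  15  17  20  17   9  19  17   0  27 122  27  12  21  26  21  25  18  15  21  29  32  30  22  16  13   7 192 191 194 193  74  80  76
```

```bash
python3 - <<'E'
from h import *
w=np.load("wrist8.npz")
import cv2
h=cv2.cvtColor(w["image"],cv2.COLOR_RGB2GRAY)
for r in (228,240,246): print(r,"dark cols",np.where(h[r,300:460]<80)[0][[0,-1]]+300)
for u,v in ((355,220),(355,246),(312,246),(402,246)): print(u,v,[box(at_z(w,u,v,z)).round(0) for z in (124,100)])
print("edge",box(at_z(w,462,240,100)), "cup pred at -5:",[proj(w,world([x,-31,124])).round(0) for x in (-25,-15,-5,5)])
for r in (216,220,224,228,232,236): print(r, np.where((h[r,280:460]<100))[0][[0,-1]]+280)
E
```

```text
228 dark cols [319 459]
240 dark cols [313 459]
246 dark cols [307 459]
355 220 [array([ -7.,  -3., 124.]), array([  1., -10., 100.])]
355 246 [array([ -7., -15., 124.]), array([  2., -24., 100.])]
312 246 [array([-26., -14., 124.]), array([-21., -23., 100.])]
402 246 [array([ 15., -16., 124.]), array([ 27., -25., 100.])]
edge [ 61.0639372  -23.74742208 100.        ] cup pred at -5: [array([314., 283.]), array([336., 281.]), array([357., 280.]), array([378., 279.])]
216 [348 459]
220 [331 459]
224 [329 459]
228 [319 459]
232 [316 459]
236 [316 459]
```

>>> {"name": "step_arm", "arguments": {"steps": [[[0,0.01,0.0015,0,0,0,0],[0,0.01,0.0015,0,0,0,0],[0,0.005,0.0008,0,0,0,0],[0,0,0,0,0,0,0],[0,0,0,0,0,0,0]]]}}

```text
time_s: 14.7
tcp_pos: [622.4, -126.9, 75.3]
orientation: [0.049, 0.647, 0.759, 0.057]
contact_force: [0.3, 0.3, -0.2]
finger_gap: 0.3
grip_force: 0.0
```

```bash
cat > wr.py <<'E'
from station import arm
from h import *
import cv2
w=arm.grab_frame("wrist"); h=cv2.cvtColor(w["image"],cv2.COLOR_RGB2GRAY)
for r in (216,224,232,240): 
    c=np.where(h[r,290:450]<60)[0]; print(r,(c[[0,-1]]+290) if len(c) else None,len(c))
E
python3 blobs.py; python3 wr.py
```

```text
14.7 tcp [ 622.4 -126.9   75.3] box [-18.2 -31.2  75.3] q [0.049 0.647 0.759 0.057] F [ 0.3  0.3 -0.2] gap 0.3
dark [251 140  23  37 404] [263.3 151.7] [249.  16. 112.]
dark [ 313  140   56  130 1438] [351.  175.4] [  40. -112.  112.]
dark [ 395  140   25  130 1938] [410.  213.6] [-143. -127.  112.]
dark [328 168   8  11  44] [331.3 172.8] [ 75. -77. 112.]
dark [338 178  13  25 190] [342.8 191.6] [ -1. -51. 112.]
red [251 144  23  30 490] [262.4 157.9] [224.  34. 112.]
red [313 219  13  10  99] [318.8 223.5] [-63.  66. 112.]
216 [351 408] 47
224 [348 409] 45
232 [350 408] 46
240 [352 407] 56
```

The cup's image shrank from 95 to 60 px, so it has dropped to the box floor. I'll retreat, lift and turn back.

>>> {"name": "step_arm", "arguments": {"steps": [[[0,-0.06,-0.009,0,0,0,0],[0,-0.06,-0.009,0,0,0,0],[0,0.015,-0.1,0,0,0,0],[0,0.015,-0.1,0,0,0,0],[0,0.015,-0.1,0,0,0,0],[0,0.015,-0.1,0,0,0,0],[0,0,0,0.1,0,0,0],[0,0,0,0,0,0.0952,0],[0,0,0,0,0,0.0952,0],[0,0,0,0,0,0.0952,0],[0,0,0,0,0,0.0952,0],[0,0,0,0,0,0.0952,0],[0,0,0,0,0,0.0952,0],[0,0,0,0,0,0.0952,0],[0,0,0,0,0,0.0952,0],[0,0,0,0,0,0.0952,0],[0,0,0,0,0,0.0952,0],[0,0,0,0,0,0.0952,0],[0,0,0,0,0,0,0]]]}}

```text
time_s: 16.7
tcp_pos: [574.2, -134.7, 237.1]
orientation: [-0.0, 0.997, 0.079, -0.0]
contact_force: [0.4, -0.1, 0.3]
finger_gap: 0.2
grip_force: 0.0
```

```bash
python3 - <<'E'
from station import arm
from h import *
import cv2
st(arm); print(axes(arm).round(2).tolist()); go(arm,[-68,112,180])
w=arm.grab_frame("wrist"); h=cv2.cvtColor(w["image"],cv2.COLOR_RGB2GRAY)
n,l,s,c=cv2.connectedComponentsWithStats((h<60).astype(np.uint8))
for i in range(1,n):
    if s[i,4]>150: print(s[i],c[i].round(0),box(at_z(w,*c[i],20)).round(0),box(at_z(w,*c[i],153)).round(0))
m=((w["image"][...,0]>150)&(w["image"][...,1]<70)).astype(np.uint8)
n,l,s,c=cv2.connectedComponentsWithStats(m)
for i in range(1,n):
    if s[i,4]>150: print("red",s[i],box(at_z(w,*c[i],109)).round(0))
E
```

```text
16.7 tcp [ 574.2 -134.7  237.1] box [-67.1 -31.2 237.1] q [-0.     0.997  0.079 -0.   ] F [ 0.4 -0.1  0.3] gap 0.2
[[1.0, -0.0, -0.0], [-0.0, -1.0, 0.0], [-0.0, -0.0, -1.0]]
to [-68, 112, 180] share [-0.0027 -0.3581  0.1427]
[ 273   39   44   48 1090] [295.  62.] [ 57. -38.  20.] [ 40. -36. 153.]
[125  77  30  34 749] [139.  95.] [ 25. 130.  20.] [ 18.  78. 153.]
[  73  173   53   83 2354] [ 94. 212.] [-106.  197.   20.] [-70. 123. 153.]
[ 390  177   50   50 1540] [414. 202.] [ -95. -178.   20.] [ -63. -130.  153.]
[ 133  247  154   76 4203] [216. 266.] [-175.   57.   20.] [-117.   29.  153.]
[ 289  247  155   42 4179] [360. 266.] [-175. -118.   20.] [-117.  -90.  153.]
[    0   316   560    85 20742] [273. 380.] [-340.  -10.   20.] [-229.  -17.  153.]
[265 316   9  32 181] [270. 336.] [-272.   -7.   20.] [-183.  -15.  153.]
[   0  400  398   20 6053] [205. 412.] [-392.   85.   20.] [-264.   47.  153.]
```

>>> {"name": "step_arm", "arguments": {"steps": [[[0,-0.09,0,0,0,0,0],[0,-0.09,0,0,0,0,0],[0,-0.09,0,0,0,0,0],[0,-0.088,0,0,0,0,0],[0,0,0.07,0,0,0,0],[0,0,0.07,0,0,0,0],[0,0,0.03,0,0,0,0],[0,0,0.02,0,0,0,0],[0,0,0,0,0,0,0]]]}}

```text
time_s: 17.65
tcp_pos: [551.2, 6.5, 160.4]
orientation: [-0.0, 0.997, 0.08, -0.001]
contact_force: [0.3, 0.5, 0.8]
finger_gap: -0.0
grip_force: 0.0
```

```bash
python3 - <<'E'
from station import arm
from h import *
st(arm); go(arm,[-65,112,130])
E
```

```text
17.65 tcp [551.2   6.5 160.4] box [-67.4 111.8 160.4] q [-0.     0.997  0.08  -0.001] F [0.3 0.5 0.8] gap -0.0
to [-65, 112, 130] share [ 0.0062 -0.0005  0.0761]
```

>>> {"name": "step_arm", "arguments": {"steps": [[[0.006,0,0.02,0,0,0,0],[0,0,0.02,0,0,0,0],[0,0,0.02,0,0,0,0],[0,0,0.01,0,0,0,0],[0,0,0,0,0,0,0]]]}}

```text
time_s: 18.15
tcp_pos: [553.4, 7.2, 132.1]
orientation: [-0.0, 0.997, 0.079, -0.001]
contact_force: [-0.4, 0.4, -0.0]
finger_gap: 0.3
grip_force: 0.0
```

>>> {"name": "step_arm", "arguments": {"steps": [[[0,0,0.01,0,0,0,0],[0,0,0.01,0,0,0,0],[0,0,0,0,0,0,0]]]}}

```text
time_s: 18.45
tcp_pos: [553.6, 7.2, 124.5]
orientation: [-0.0, 0.997, 0.079, -0.0]
contact_force: [-0.5, -0.6, -0.0]
finger_gap: 0.6
grip_force: 0.0
```

>>> {"name": "step_arm", "arguments": {"steps": [[[0,0,0.01,0,0,0,0],[0,0,0.01,0,0,0,0],[0,0,0,0,0,0,0]]]}}

```text
time_s: 18.75
tcp_pos: [553.7, 7.2, 116.5]
orientation: [-0.0, 0.997, 0.079, -0.0]
contact_force: [0.0, 0.6, 0.5]
finger_gap: 0.3
grip_force: 0.0
```

>>> {"name": "step_arm", "arguments": {"steps": [[[0,0,0.01,0,0,0,0],[0,0,0,0,0,0,0]]]}}

```text
time_s: 18.95
tcp_pos: [553.9, 7.2, 112.6]
orientation: [-0.0, 0.997, 0.079, -0.0]
contact_force: [-0.5, -0.4, 1.3]
finger_gap: 0.5
grip_force: 0.8
```

>>> {"name": "step_arm", "arguments": {"steps": [[[0,0,0.01,0,0,0,0],[0,0,0.01,0,0,0,0],[0,0,0,0,0,0,0]]]}}

```text
time_s: 19.25
tcp_pos: [554.7, 7.1, 106.9]
orientation: [0.0, 0.997, 0.079, 0.001]
contact_force: [-6.1, 0.0, 12.2]
finger_gap: 0.2
grip_force: 6.6
```

>>> {"name": "step_arm", "arguments": {"steps": [[[0,0,0.01,0,0,0,0],[0,0,0.005,0,0,0,0],[0,0,0,0,0,0,0]]]}}

```text
time_s: 19.55
tcp_pos: [555.0, 7.0, 105.0]
orientation: [0.0, 0.997, 0.08, 0.001]
contact_force: [-17.8, 1.3, 35.4]
finger_gap: 0.8
grip_force: 19.5
```

```bash
cat > lid.py <<'E'
from station import arm
from h import *
import cv2
st(arm); f=arm.grab_frame("scene")
g=cv2.cvtColor(f["image"],cv2.COLOR_RGB2GRAY).astype(float)
gy=np.abs(cv2.Sobel(g,cv2.CV_64F,0,1)).astype(np.float32)
for th in (0,.02,.05,.1,1.26,1.29,1.32,1.35,1.38,1.41):
    P=np.array([proj(f,world([108-111*np.cos(th),y,104+111*np.sin(th)])) for y in np.linspace(-40,60,30)],np.float32)
    print(th,cv2.remap(gy,P[None,:,0],P[None,:,1],1).mean().round(0))
E
python3 lid.py
```

```text
19.55 tcp [555.   7. 105.] box [-63.6 111.7 105. ] q [0.    0.997 0.08  0.001] F [-17.8   1.3  35.4] gap 0.8
0 183.0
0.02 150.0
0.05 128.0
0.1 164.0
1.26 141.0
1.29 208.0
1.32 218.0
1.35 172.0
1.38 141.0
1.41 136.0
```

>>> {"name": "step_arm", "arguments": {"steps": [[[0,0,-0.008,0,0,0,0],[0,0,0,0,0,0,0],[0,0,0,0,0,0,0],[0,0,0,0,0,0,0],[0,0,0,0,0,0,0],[0,0,0,0,0,0,0],[0,0,0,0,0,0,0],[0,0,0,0,0,0,0]]]}}

```text
time_s: 20.4
tcp_pos: [554.9, 7.0, 106.0]
orientation: [0.0, 0.997, 0.079, 0.001]
contact_force: [-10.1, -0.4, 22.7]
finger_gap: 0.1
grip_force: 12.5
```

>>> {"name": "step_arm", "arguments": {"steps": [[[0,0,-0.05,0,0,0,0],[0,0,-0.1,0,0,0,0],[0,0,-0.1,0,0,0,0],[-0.1,0,0,0,0,0,0],[-0.1,0.05,0,0,0,0,0],[0,0.1,0,0,0,0,0],[0,0.1,0,0,0,0,0],[0,0.1,0,0,0,0,0],[0,0.1,0,0,0,0,0],[0,0.1,0,0,0,0,0],[0,0.1,0,0,0,0,0],[0,0,0,0,0,0,0]]]}}

```text
time_s: 21.6
tcp_pos: [515.8, -266.7, 201.3]
orientation: [0.001, 0.997, 0.077, -0.0]
contact_force: [0.1, -0.2, 0.5]
finger_gap: 0.4
grip_force: 0.0
```

```bash
python3 lid.py; python3 blobs.py; python3 - <<'E'
from station import arm
import numpy as np, cv2
# compare top view now with the first one, around the box
t0=np.load("top0.npz")["image"].astype(int); t=arm.grab_frame("top")["image"].astype(int)
d=(np.abs(t-t0).max(2)>50).astype(np.uint8); print("lid region changed",d[140:185,295:355].mean())
n,l,s,c=cv2.connectedComponentsWithStats(d)
for i in range(1,n):
    if s[i,4]>25: print(s[i],c[i].round(0))
E
```

```text
21.6 tcp [ 515.8 -266.7  201.3] box [-145.6 -152.4  201.3] q [ 0.001  0.997  0.077 -0.   ] F [ 0.1 -0.2  0.5] gap 0.4
0 220.0
0.02 146.0
0.05 243.0
0.1 70.0
1.26 32.0
1.29 46.0
1.32 77.0
1.35 111.0
1.38 120.0
1.41 99.0
21.65 tcp [ 515.7 -264.3  201.2] box [-145.4 -150.   201.2] q [-0.     0.997  0.078 -0.001] F [-0.1  0.6  0.1] gap 0.6
dark [251 140  45  38 762] [263.7 156.1] [230.  27. 112.]
dark [301 140  22  18 255] [310.6 146.5] [ 205. -108.  112.]
dark [ 373  140   47  130 3205] [402.  209.8] [-124. -121.  112.]
dark [296 213  14  10  72] [302.  217.6] [-28.  85. 112.]
dark [368 245   9  25  70] [371.6 259.5] [-203.   43.  112.]
red [251 146  21  16 256] [261.4 153. ] [246.  24. 112.]
red [255 163  18  10  73] [264.3 167.5] [183.  54. 112.]
red [313 219  13  10 100] [318.9 223.5] [-63.  66. 112.]
lid region changed 0.0
[  327   173   233   247 21920] [450. 320.]
[334 194  20  21 264] [343. 204.]
[461 206  11  15  45] [466. 214.]
[470 222   7  11  34] [473. 228.]
[382 231  16  34 235] [390. 252.]
[406 259  45  71 106] [429. 294.]
[540 268  12  19  77] [545. 275.]
[416 287  13  17  60] [422. 296.]
[399 295  16  30 222] [405. 308.]
[524 301  12  22  42] [530. 311.]
[545 371  15  36 312] [554. 384.]
[ 209  392   89   28 1564] [256. 409.]
```

The lid region matches the first shut view, and the cup is gone from the deck. I'll move clear for a last check.

>>> {"name": "step_arm", "arguments": {"steps": [[[0,0,-0.1,0,0,0,0],[0,0,-0.1,0,0,0,0],[-0.08,0.08,0,0,0,0,0],[-0.08,0.08,0,0,0,0,0],[-0.08,0.08,0,0,0,0,0],[-0.08,0.08,0,0,0,0,0],[0,0.1,0,0,0,0,0],[0,0.1,0,0,0,0,0],[0,0.1,0,0,0,0,0],[0,0,0,0,0,0,0]]]}}

```text
time_s: 22.75
tcp_pos: [428.8, -529.5, 279.1]
orientation: [-0.001, 0.997, 0.079, -0.001]
contact_force: [-0.4, 1.5, -1.2]
finger_gap: 0.3
grip_force: 0.0
```

```bash
python3 - <<'E'
from station import arm
from h import *
import cv2
st(arm)
t0=np.load("top0.npz")["image"].astype(int); t=arm.grab_frame("top")["image"].astype(int)
d=(np.abs(t-t0).max(2)>40).astype(np.uint8)
n,l,s,c=cv2.connectedComponentsWithStats(d)
for i in range(1,n):
    if s[i,4]>15: print(s[i],c[i].round(0))
f0=np.load("scene1.npz")["image"].astype(int); f=arm.grab_frame("scene")["image"].astype(int)
d=(np.abs(f-f0).max(2)>40).astype(np.uint8)
n,l,s,c=cv2.connectedComponentsWithStats(d); print("scene")
for i in range(1,n):
    if s[i,4]>15: print(s[i],c[i].round(0))
E
```

```text
22.75 tcp [ 428.8 -529.5  279.1] box [-273.1 -398.1  279.1] q [-0.001  0.997  0.079 -0.001] F [-0.4  1.5 -1.2] gap 0.3
[334 194  20  21 264] [343. 204.]
[553 276   7  33 119] [557. 287.]
[512 371  48  49 942] [545. 402.]
[242 392  50  19 567] [269. 402.]
[230 409  12  11  24] [236. 414.]
[266 412  33   8 200] [282. 416.]
[242 414  15   6  19] [248. 417.]
scene
[ 370    0   96  383 6422] [421.  80.]
[ 339    0  185  420 1421] [410. 288.]
[  407    76   153   344 22266] [508. 289.]
[ 348  118   80  236 4188] [388. 204.]
[395 185   8   3  18] [398. 186.]
[338 196  21  19 311] [348. 205.]
[344 364   6  23  97] [347. 376.]
[340 390  10   9  43] [344. 394.]
[543 396  14  24 210] [548. 410.]
[499 405  37  15 288] [514. 414.]
```

Apart from the arm, the only change in the top view is the missing cup. The lid, lever, catch, spoke key and tools are where they were at the start.

```bash
python3 -c "
from station import arm
print(arm.close_job())"
```

```text
the job is handed in; nothing more can be done
None
```

The job is handed in: the cup is in the box, the lid is shut, and the lever, catch, spoke key and tools look undisturbed in the last camera check (about 23 s used).

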